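# Return the claim plate through the slot of the returns box

### The job

Take the wooden claim plate out of its stand, feel for the slot in the top of the returns box with the plate's foot, and push the plate upright through the slot, past its sprung flap, until it drops inside. Press only gently (well below 20 N) on the box and its slot, and leave the mug, the thread spool and the tape roll where they stand.

Things in the scene. Friction and masses are not known exactly. Their poses are not given: they have to be found in the camera images.
- claim_plate: Claim plate of medium brown wood, 10 mm thick, 60 g, standing in the stand's slot: a body 60 mm wide and 60 mm tall with a tongue on top, 24 mm wide, that rises 30 mm more (90 mm tall in all). Origin: middle of its foot (lowest edge). x = thickness, y = width, z = up to the tongue; both faces look alike. Take it by the tongue, across the 10 mm.
- plate_top (a point): Middle of the top end of the claim plate's tongue, 90 mm above its origin. Axes as the plate's.
- plate_stand: Light wooden block, 44 (x) x 84 (y) x 30 mm, fixed to the counter. Its slot, 13 x 63 mm (long along y) and 22 mm deep, holds the foot of the claim plate 8 mm above the counter. Origin: centre of its underside; x, y as its sides, z up.
- drop_box: Returns box of grey sheet metal, hollow, fixed on the counter, 140 (x) x 124 (y) mm, with a lock on the front (-x). Origin: centre of its underside; z up. Inner floor 5 mm up. On top a steel frame (110 x 104 mm, its top 137 mm above the origin) carries a black slot plate (60 mm in x, 84 mm in y; top 140 mm above the origin) with a slot through its middle, 13 mm in x and 64 mm in y.
- box_top (a point): Middle of the returns box, 140 mm above its origin, at the height of the black slot plate's top; axes as the box. NOT the slot's middle: the frame is screwed on through oblong holes, so frame, black plate and slot together sit 0 to 8 mm off this point, to either side along the box's x (never along y). Where is not measured: feel or see it. It does not shift under forces below 60 N.
- slot_spring (a point): Point 6 mm below box_top. The black slot plate is on springs and gives at most 6 mm straight down to here: it starts at about 2 to 3 N, then 2 N per mm, about 14 N at its stop. If the claim plate's foot presses it in 1 to 2 mm and slides along the box's x, it springs up when the foot meets the slot.
- slot_flap_mid (a point): Point 11 mm below box_top, height of a sprung steel flap under the slot (two leaves, hinged at +x). It takes 4 to 8 N to push down, then clamps the claim plate's side and holds it when let go. Fingers do not fit the slot: let go while the tongue stands out, then push its top with shut fingers down to the black plate (about 4 N): 2 to 5 mm above it the leaves snap over its shoulders and it drops.
- mug: Bystander: black and white mug, 82 mm across and 114 mm with its handle, 97 mm tall, left of the box. Origin: centre of its underside, z up.
- thread_spool: Bystander: standing spool of white thread, 27 mm across, 46 mm tall, beyond the stand. Origin: centre of its underside, z up.
- tape_roll: Bystander: roll of tape lying flat, 96 mm across, 25 mm tall, left of the box and nearer than the mug. Origin: centre of its underside, z up.
There are look-alikes about, which are no part of the job. Of the things that look like the claim_plate, the smallest one is meant.

How it is judged:
By the outcome, as a careful person would: the job done as asked, in the order asked, and still so for the second after the job is handed in, with the robot touching nothing.
It also fails if it takes over 72 s, if anything falls off the work surface, if the arm or the gripper's body presses on something with over 40 N, if the wrist force passes 120 N, or if a joint passes its speed limit or range.

### The arm

A 6-joint arm with a two-finger parallel gripper is mounted at the origin on a cart in front of the work surface, level with it; the furniture and walls round the work are solid. World frame = base frame: x ahead of the robot, y to its left, z up, the work surface at z = 0. Lengths are in m, angles in rad, forces in N, time in s.
With the tool pointing down it reaches from about 0.35 to 0.875 m from the base axis. Payload 15.5 kg.
Tool frame: the origin (TCP) lies midway between the tips of the shut fingers; the grasp point (between the pads) lies 19 mm behind it (r.grasp_offset is the distance from the TCP to the grasp point, in m); z points along the fingers, y is the line along which they close (so a half turn about z gives the same grasp; the last joint's range is limited). The gripper opens to 85 mm and grips with 20 to 120 N. Pads are 22 mm wide; open, the fingers measure 114 mm over their backs; the gripper's body (76 mm by 85 mm) begins 54 mm behind the grasp point. The pads swing forward as they close: fully open they stand 13 mm farther back than shut.
Start: joints at [1.177, 0.494, 1.345, -0, 1.302, -0.096], TCP at [0.184, 0.597, 0.231] pointing down, gripper open.
Joint ranges: [-2.91, 2.91], [-0.82, 2.16], [0.22, 2.67], [-1.22, 4.37], [0.12, 2.79], [-3.08, 3.08]. Speed limits (rad/s): [1.89, 1.89, 2.57, 3.01, 3.01, 3.01].

### API

Orientations are given as a unit quaternion [w, x, y, z].
In Python, from workcell import monitor, imaging, workorder, finder, r gives the robot as it stands.
- The arm moves only by the tool drive_tool, never from a script. Its argument "increments" is one flat list of numbers, 7 for each row, row after row: the turn, a rotation vector about the tool's x, y, z in degrees, then the shift along the tool's x, y, z in m, then the closure, from -1 (fully open) to 1 (shut). A call has 1 to 8 rows; each row is the pose to reach, as a shift and turn from the pose commanded when the call began, along the tool's axes at that moment; what a row does not reach only later rows make up. A row lasts 1/8 s, in which the tool goes at most 62.5 mm and 10.7 degrees, less where a joint would pass 70% of its speed; a pose out of reach is approached as far as the arm can. A call with a gripper value outside its range is refused whole. The fingers move at their own pace and stop on an object; "squeeze" is the grip in N (left out, the last holds). Time passes only in rows, so rows that repeat a pose let the fingers close. It gives the time, the measured TCP pose, the force, the opening and the grip force at its end, in the units of the state.
- monitor.observe(): the state, without advancing time (a new reading comes with each control period).
- imaging.snapshot(name): name is "side" or "top"; returns the picture (480x640x3 uint8, red, green, blue); there is no depth.
- imaging.calibration(name): a dict with "fov_y" (degrees; the focal length in pixels is half the picture's height over the tangent of half this angle, whatever the lens; pixels are square), "cx", "cy" (the principal point, pixels), "k1" (the pictures are not rectified: a ray, as slopes to the right and down, at radius r is drawn at 1 + k1 r^2 times it, then the intrinsics apply), "rvec" (rotation vector, rad) and "tvec" (3), from world to camera coordinates, as OpenCV has them. Camera axes: x right, y down, z forward; pixel columns grow to the right and rows downward; lengths in m; the calibration is good to about 2 mm. A picture is of the moment at which its call begins. calibration takes no time and is no camera call.
- workorder.job_done(): hands the job in; it is judged then, once.
Trained networks look in the newest picture that a camera, given by its name, has taken for a name from the list of things; names that differ only in an ending like _2 or _b are one class to them, and where a whole thing is asked for, a point or a joint stands for the part that bears it (a point fixed in the world has none). Each returns a list of dicts, best first, with "score" (0 to 1); they miss things now and then, are a little off and sometimes report something else, mostly with a low value. They report only what shows in the picture. A call takes as long as a camera call. They do not tell look-alikes from the thing itself.
- finder.spot_in(camera, target): "location" ([column, row] in pixels, amid what is visible of it).
- finder.place_of(camera, target): "location" ([column, row] in pixels: a listed point, or the origin of a listed thing).
The state is a dict: "t": time; "qpos": joint angles; "joint_velocities": joint speeds; "joint_torque": joint torques, N m; "eef_pos": TCP position; "eef_rot": TCP orientation; "wrist_force": force on the tool from outside, world axes, zero at the start; "moment": the same for the moment, N m; "grip_width": finger opening in m; "grip_force": force on a finger pad.
Only numpy, scipy, OpenCV 4.12 (cv2) and the standard library are available. Lean on these libraries where they do the work, as an engineer would, in place of code of your own. Each camera call takes 0.05 s, during which the arm holds its last target. There are 200 camera calls.

## Working session

There is one attempt and no reset: what is moved stays moved. The work goes in short steps, Python scripts to look and compute and a tool call to move; the robot and the scene stay as the last step left them, time stands still between calls to the robot, and variables do not carry over. Pictures are saved under pics/ and viewed, at most 10 in all, crops included, and the job is handed in when it is done.

Besides the shell and the picture viewer there is one more tool, called after "Call:" by a JSON object that holds its "method" and its "body", one argument or row to a line. drive_tool: Moves the arm, as the interface text tells. Its arguments: {"type":"object","properties":{"increments":{"type":"array"},"squeeze":{"type":"number"}},"required":["increments"]}

```bash
mkdir -p pics; cat > h.py <<'E'
import numpy as np, cv2
from workcell import monitor, imaging, workorder, finder, r
def cam(n):
    c=imaging.calibration(n); f=240/np.tan(np.radians(c["fov_y"])/2)
    K=np.array([[f,0,c["cx"]],[0,f,c["cy"]],[0,0,1]]); R=cv2.Rodrigues(np.array(c["rvec"],float))[0]
    return K,np.array([c["k1"],0,0,0,0.]),R,np.array(c["tvec"],float),np.array(c["rvec"],float)
def ray(n,p):
    K,d,R,t,_=cam(n); u=cv2.undistortPoints(np.array([[p]],float),K,d)[0,0]
    return -R.T@t, R.T@np.array([u[0],u[1],1])
def atz(n,p,z):
    o,v=ray(n,p); return o+v*(z-o[2])/v[2]
def tri(p1,p2):
    o1,v1=ray("side",p1);o2,v2=ray("top",p2)
    s=np.linalg.lstsq(np.c_[v1,-v2],o2-o1,rcond=None)[0]; a,b=o1+s[0]*v1,o2+s[1]*v2
    return (a+b)/2,np.linalg.norm(a-b)
def proj(n,X):
    K,d,R,t,rv=cam(n); return cv2.projectPoints(np.array(X,float).reshape(-1,1,3),rv,t,K,d)[0][:,0]
def snap(n,f):
    im=imaging.snapshot(n); cv2.imwrite("pics/"+f,im[:,:,::-1]); return im
E
python3 - <<'E'
from h import *
np.set_printoptions(precision=4,suppress=True)
for n in("side","top"):
    snap(n,n+"0.png"); print(n,-cam(n)[2].T@cam(n)[3])
    for t in("claim_plate","plate_top","plate_stand","box_top","drop_box","mug","thread_spool","tape_roll"):
        print(t,[(np.round(q["location"]).tolist(),round(q["score"],2)) for q in finder.place_of(n,t)[:5]])
print(monitor.observe())
E
```

```text
side [ 0.1467 -0.8367  0.6429]
claim_plate [([362.0, 382.0], 0.89), ([348.0, 338.0], 0.71), ([298.0, 388.0], 0.63)]
plate_top [([349.0, 287.0], 0.82), ([363.0, 339.0], 0.66), ([298.0, 331.0], 0.63)]
plate_stand [([360.0, 386.0], 0.95)]
box_top [([321.0, 216.0], 0.74)]
drop_box [([320.0, 279.0], 0.69)]
mug []
thread_spool [([460.0, 373.0], 0.95)]
tape_roll [([254.0, 248.0], 0.95)]
top [0.3777 0.0407 1.3487]
claim_plate [([368.0, 245.0], 0.77), ([410.0, 306.0], 0.72), ([422.0, 256.0], 0.6), ([264.0, 219.0], 0.46)]
plate_top [([380.0, 242.0], 0.62), ([424.0, 304.0], 0.6), ([430.0, 260.0], 0.55)]
plate_stand [([420.0, 259.0], 0.65)]
box_top [([265.0, 217.0], 0.86), ([264.0, 219.0], 0.42)]
drop_box [([268.0, 228.0], 0.75)]
mug [([176.0, 216.0], 0.93), ([422.0, 255.0], 0.57)]
thread_spool [([434.0, 186.0], 0.57)]
tape_roll [([185.0, 276.0], 0.88)]
{'t': 0.9, 'qpos': array([ 1.1765,  0.4936,  1.3455, -0.    ,  1.3025, -0.0955]), 'joint_velocities': array([ 0.001 ,  0.0016,  0.0006, -0.0002, -0.001 , -0.0017]), 'joint_torque': array([  0.003 , -88.2015, -38.4261,   0.0001,   0.0006,   0.0001]), 'eef_pos': array([0.184 , 0.5973, 0.2313]), 'eef_rot': array([ 0.    ,  0.1488,  0.9889, -0.    ]), 'wrist_force': array([-0.2819,  0.4921,  0.5169]), 'moment': array([ 0.002 , -0.0076, -0.0065]), 'grip_force': 0.0, 'grip_width': 0.0856163723531334}
```

View pics/side0.png

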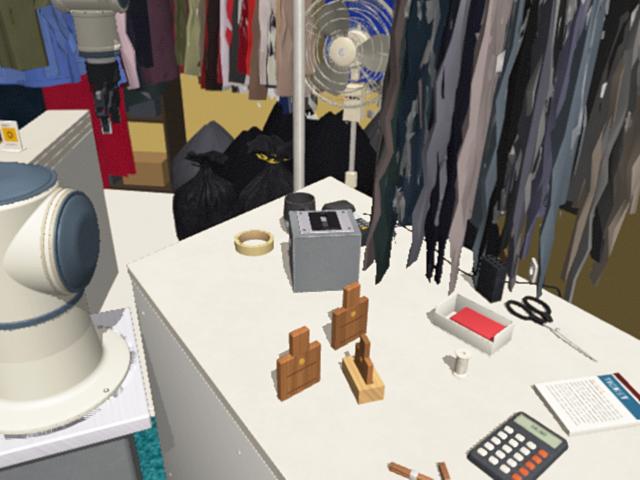

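View pics/top0.png

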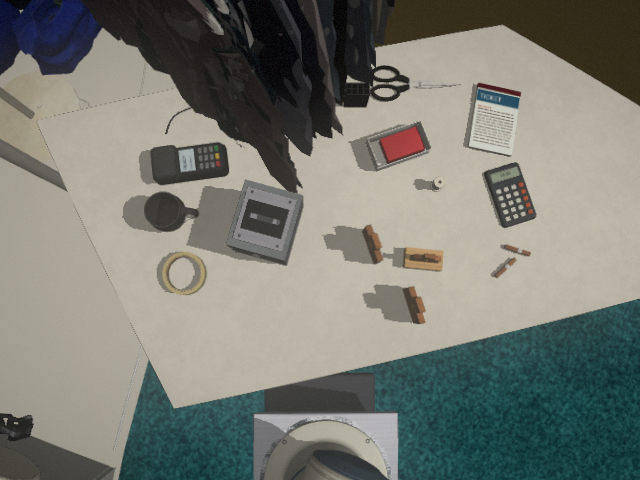

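The top picture shows three brown plates: a free one at top (372,243) / side (349,315), another free one at top (415,305) / side (299,365), and a smaller one in the stand at top (423,259) / side (363,365). The one in the stand fits the description. The box top is at top (265,217). Next I'll check this in a close crop.

```bash
python3 - <<'E'
from h import *
np.set_printoptions(precision=4,suppress=True)
s=cv2.imread("pics/side0.png");t=cv2.imread("pics/top0.png")
c=lambda im,x,y,w,h,k:cv2.resize(im[y:y+h,x:x+w],(w*k,h*k),interpolation=cv2.INTER_CUBIC)
A=c(s,330,320,66,100,6)[:, :396]; B=c(t,396,232,66,50,6); C=c(t,225,175,80,60,5)[:300,:396]
out=np.zeros((600,800,3),np.uint8); out[:600,:396]=A; out[:300,400:796]=B; out[300:600,400:796]=C
cv2.imwrite("pics/crop1.png",out)
print("plate_top", tri((363,339),(424,257)))
print("stand",atz("side",(360,386),0),atz("top",(420,259),0.015))
print("boxtop",tri((321,216),(265,217)),atz("top",(265,217),.14),atz("side",(321,216),.14))
print("mug",atz("top",(165,211),.097),"spool",atz("side",(460,373),0),"tape",atz("top",(184,273),.0125))
print("plate b",atz("top",(372,230),.09), atz("top",(413,290),.09))
E
```

```text
plate_top (array([ 0.4884, -0.2076,  0.0883]), np.float64(0.0055474597166681894))
stand [ 0.4851 -0.2204  0.    ] [ 0.4876 -0.2117  0.015 ]
boxtop (array([0.5579, 0.1262, 0.1497]), np.float64(0.006875617457816888)) [0.5627 0.1258 0.14  ] [0.5624 0.1456 0.14  ]
mug [0.5819 0.3401 0.097 ] spool [ 0.6617 -0.2544  0.    ] tape [0.4565 0.3136 0.0125]
plate b [ 0.543  -0.0964  0.09  ] [ 0.4163 -0.1814  0.09  ]
```

View pics/crop1.png

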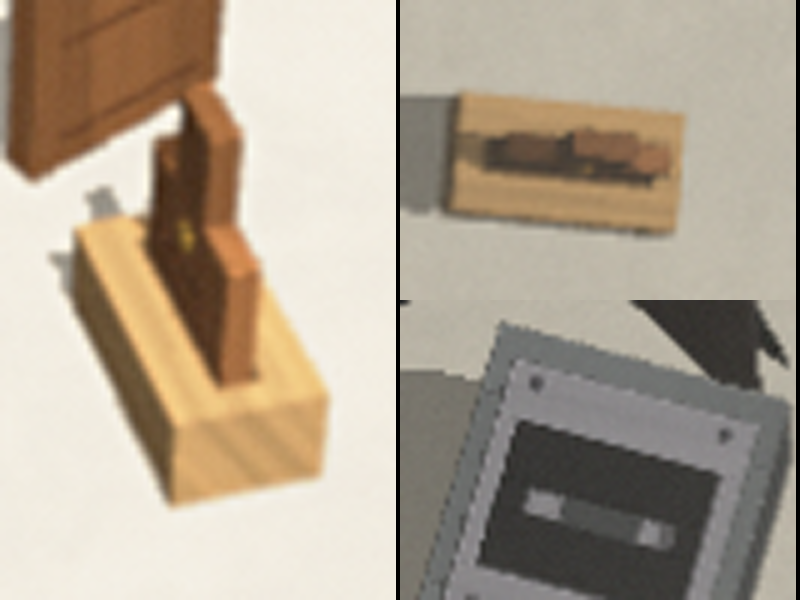

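The crop shows the smaller brown plate in the light stand, its tongue top at top (430,256) / side (365,337). The slot runs from about (250,215) to (280,223) in the top picture. I'll refine both by segmenting.

```bash
python3 - <<'E'
from h import *
np.set_printoptions(precision=4,suppress=True)
print("f",cam("top")[0][0,0])
for n,p in(("top",(258,210)),("side",(330,213))):
    im=cv2.imread(f"pics/{n}0.png"); im=cv2.resize(im,None,fx=4,fy=4,interpolation=cv2.INTER_CUBIC)
    g=im.max(2); m=(g<(95)).astype(np.uint8)
    _,lab=cv2.connectedComponents(m); l=None
    x0,y0=int(p[0]*4),int(p[1]*4)
    sub=lab[y0-12:y0+13,x0-12:x0+13]; sub=sub[sub>0]; l=np.bincount(sub).argmax()
    ys,xs=np.nonzero(lab==l); h=cv2.convexHull(np.c_[xs,ys].astype(np.float32))[:,0]
    W=np.array([atz(n,(q-1.5)/4,.14)[:2] for q in h]); rc=cv2.minAreaRect((W*1000).astype(np.float32)); print(n,"black",len(xs),rc)
    # slot in it: bright inside hull
    hm=np.zeros_like(m); cv2.fillConvexPoly(hm,h.astype(int),1); hm=cv2.erode(hm,np.ones((21,21)))
    s=(hm>0)&(g>(70 if n=="top" else 70)); ys,xs=np.nonzero(s)
    if len(xs)>20:
        W=np.array([atz(n,((x-1.5)/4,(y-1.5)/4),.14)[:2] for x,y in zip(xs,ys)]); print(" slot",cv2.minAreaRect((W*1000).astype(np.float32)))
C=[(x/6-66.67+396-.0,y/6+232) for x,y in((460,93),(685,115),(677,233),(447,210))]
W=np.array([atz("top",q,.03)[:2] for q in C]); print("stand",W,W.mean(0),cv2.minAreaRect((W*1000).astype(np.float32)))
print("tongue",atz("top",(429.8,256.3),.098),atz("side",(365,337.5),.098),tri((365,337.5),(429.8,256.3)))
for X in([0.4884,-.215,.098],):print(proj("side",X),proj("top",X))
E
```

```text
f 603.3788846666482
top black 19487 ((559.9991455078125, 127.58197021484375), (86.81658935546875, 62.66162872314453), 74.5543212890625)
 slot ((559.7122802734375, 126.83284759521484), (64.0677719116211, 12.49385929107666), 74.85071563720703)
side black 7714 ((560.1419677734375, 124.51361846923828), (88.59745788574219, 60.47053909301758), 74.53809356689453)Traceback (most recent call last):
  File "<stdin>", line 16, in <module>
  File "h.py", line 11, in atz
    o,v=ray(n,p); return o+v*(z-o[2])/v[2]
        ~~~^^^^^
  File "h.py", line 8, in ray
    K,d,R,t,_=cam(n); u=cv2.undistortPoints(np.array([[p]],float),K,d)[0,0]
              ~~~^^^
  File "h.py", line 4, in cam
    c=imaging.calibration(n); f=240/np.tan(np.radians(c["fov_y"])/2)
ValueError: time passes only in moves, steps and waits
```

```bash
sed -i 's/^def cam/import functools\n@functools.lru_cache\ndef cam/' h.py; python3 - <<'E'
from h import *
np.set_printoptions(precision=4,suppress=True)
C=[((x-400)/6+396,y/6+232) for x,y in((460,93),(685,115),(677,233),(447,210))]
W=np.array([atz("top",q,.03)[:2] for q in C]); print("stand",W.mean(0),cv2.minAreaRect((W*1000).astype(np.float32)))
print("tongue",atz("top",(429.8,256.3),.098),atz("side",(365,337.5),.098),tri((365,337.5),(429.8,256.3)))
# tongue corner directions
c=[atz("top",((x-400)/6+396,y/6+232),.098)[:2] for x,y in((575,130),(635,138),(632,162),(570,155))]; print(np.array(c))
# shoulder/slot ends: slot at z=.03
print("slot ends",atz("top",((470-400)/6+396,150/6+232),.03),atz("top",((668-400)/6+396,170/6+232),.03))
print(proj("top",[[.4876,-.2117,.03],[.4876,-.2117,.098]]),proj("side",[[.4876,-.2117,.098],[.4876,-.2117,.068]]))
o=monitor.observe();R=cv2.Rodrigues(np.zeros(3))[0]
from scipy.spatial.transform import Rotation as Ro
w,x,y,z=o["eef_rot"];print(Ro.from_quat([x,y,z,w]).as_matrix(),r.grasp_offset)
E
```

```text
stand [ 0.4861 -0.2177] ((486.22210693359375, -217.5146026611328), (86.0040512084961, 43.8922119140625), 84.15385437011719)
tongue [ 0.4864 -0.217   0.098 ] [ 0.4898 -0.2169  0.098 ] (array([ 0.4878, -0.2175,  0.0988]), np.float64(0.0030984509029454875))
[[ 0.492  -0.2072]
 [ 0.4891 -0.2285]
 [ 0.4807 -0.2272]
 [ 0.4832 -0.2053]]
slot ends [ 0.4909 -0.1814  0.03  ] [ 0.4833 -0.2552  0.03  ]
[[421.2433 258.449 ]
 [427.307  255.7472]] [[362.3039 335.9366]
 [361.2822 350.6521]]
[[-0.9557  0.2944 -0.    ]
 [ 0.2944  0.9557 -0.    ]
 [-0.     -0.     -1.    ]] 0.0187
```

```bash
cat >> h.py <<'E'
from scipy.spatial.transform import Rotation as Ro
def Rt():
    w,x,y,z=monitor.observe()["eef_rot"]; return Ro.from_quat([x,y,z,w])
def go(p,ang):
    """tool-frame turn(deg), shift to TCP p pointing down with tool y at world angle ang (deg)"""
    o=monitor.observe(); R=Rt(); a=np.radians(ang)
    y=np.array([np.cos(a),np.sin(a),0]); z=np.array([0,0,-1.]); T=Ro.from_matrix(np.c_[np.cross(y,z),y,z])
    return np.degrees((R.inv()*T).as_rotvec()).round(2),R.inv().apply(np.array(p)-o["eef_pos"]).round(4)
E
python3 - <<'E'
from h import *
np.set_printoptions(precision=4,suppress=True)
print([atz("side",q,0) for q in((283,398),(320,375),(333,347),(366,330))])
print("cloth",tri((378,282),(298,188)))
print(go([.4875,-.217,.2],-5.85))
E
```

```text
[array([ 0.3556, -0.2004,  0.    ]), array([ 0.4328, -0.1711,  0.    ]), array([ 0.4839, -0.1096,  0.    ]), array([ 0.5637, -0.0852,  0.    ])]
cloth (array([0.6569, 0.0586, 0.0027]), np.float64(0.013907376613982055))
(array([-0.  ,  0.  , 78.73]), array([-0.5298, -0.6889,  0.0313]))
```

Call:
{"method": "drive_tool", "body": {
  "increments": [0,0,10,-0.036,-0.048,0,0,0,0,20,-0.073,-0.095,0,0,0,0,29,-0.109,-0.142,0,0,0,0,39,-0.146,-0.19,0,0,0,0,45,-0.182,-0.237,0,0,0,0,51,-0.219,-0.285,0,0,0,0,57,-0.256,-0.333,0,0,0,0,62,-0.292,-0.38,0,0]
}}

```text
t: 1.9
eef_pos: [0.3517, 0.1464, 0.2316]
eef_rot: [0.0, 0.638, 0.77, 0.0]
wrist_force: [0.8, 0.5, -0.4]
grip_width: 0.0428
grip_force: 0.0
```

```bash
python3 -c "
from h import *
print(go([.4875,-.217,.2],-5.85),monitor.observe())"
```

```text
(array([ 6.000e-02, -1.000e-02,  1.656e+01]), array([-0.3823,  0.0659,  0.0316])) {'t': 1.9, 'qpos': array([ 2.37417294e-01,  1.47037138e-01,  1.89675534e+00, -7.43289990e-06,
        1.09673317e+00,  5.04905418e-02]), 'joint_velocities': array([-1.24994535, -0.07361144,  0.09381739, -0.00250811, -0.02796008,
       -0.55174944]), 'joint_torque': array([ 1.72905171e+01, -5.02942729e+01, -2.98306990e+01,  2.72827630e-02,
        6.44513033e-01,  2.11511895e+00]), 'eef_pos': array([0.35170726, 0.14642432, 0.23158943]), 'eef_rot': array([3.21873246e-04, 6.38026791e-01, 7.70013980e-01, 4.25480731e-04]), 'wrist_force': array([ 0.84303338,  0.51886223, -0.42104151]), 'moment': array([ 0.03303175, -0.0083785 , -0.01674668]), 'grip_force': 0.0, 'grip_width': 0.04275332418043142}
```

Call:
{"method": "drive_tool", "body": {
  "increments": [0,0,4,-0.061,0.011,0.005,0,0,0,8,-0.122,0.021,0.01,0,0,0,12,-0.183,0.032,0.015,0,0,0,15,-0.244,0.043,0.02,0,0,0,16.5,-0.305,0.053,0.025,0,0,0,16.5,-0.353,0.061,0.03,0,0,0,16.5,-0.382,0.066,0.0316,0,0,0,16.5,-0.382,0.066,0.0316,0]
}}

```text
t: 2.9
eef_pos: [0.4886, -0.2163, 0.1994]
eef_rot: [0.0, 0.742, 0.671, -0.0]
wrist_force: [-0.1, 0.1, -0.2]
grip_width: 0.0428
grip_force: 0.0
```

```bash
python3 - <<'E'
from h import *
a=snap("side","s1.png")[300:420,300:430];b=snap("top","t1.png")[200:320,350:480]
cv2.imwrite("pics/c2.png",np.hstack([cv2.resize(x,None,fx=3,fy=3,interpolation=2)[:,:,::-1] for x in(a,b)]))
print(go([.4875,-.217,.067],-5.85),monitor.observe()["eef_pos"])
E
```

```text
(array([-0.03, -0.02,  0.21]), array([-2.900e-03,  1.000e-04,  1.325e-01])) [ 0.48776077 -0.21411801  0.19955112]
```

View pics/c2.png

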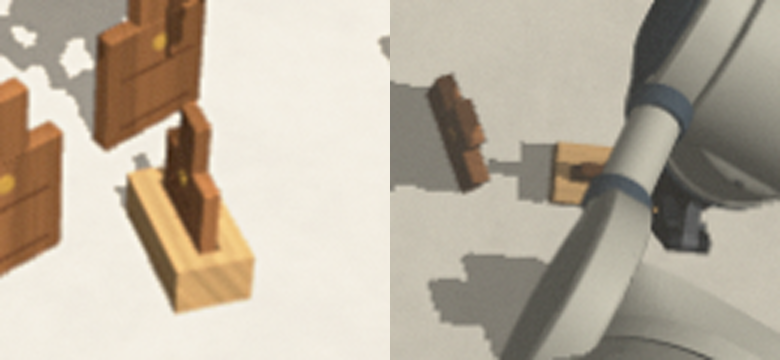

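The crop shows the plate still in the stand with its tongue at (195,105) in the left half; in the top view the wrist covers the stand. Descending.

Call:
{"method": "drive_tool", "body": {
  "increments": [0,0,0,0,0,0.03,0,0,0,0,0,0,0.06,0,0,0,0,0,0,0.09,0,0,0,0,0,0,0.115,0,0,0,0,0,0,0.132,0,0,0,0,0,0,0.132,0,0,0,0,0,0,0.132,0]
}}

```text
t: 3.88
eef_pos: [0.4883, -0.2141, 0.0685]
eef_rot: [0.0, 0.741, 0.672, 0.0]
wrist_force: [0.7, -0.6, -0.7]
grip_width: 0.0424
grip_force: 0.0
```

```bash
python3 - <<'E'
from h import *
a=snap("side","s2.png")[290:410,300:430];b=snap("top","t2.png")[200:320,350:480]
cv2.imwrite("pics/c3.png",np.hstack([cv2.resize(x,None,fx=3,fy=3,interpolation=2)[:,:,::-1] for x in(a,b)]))
print(go([.4875,-.217,.067],-5.85),monitor.observe()["eef_pos"])
E
```

```text
(array([0.07, 0.03, 0.25]), array([-0.0026, -0.0008,  0.0016])) [ 0.48851768 -0.21445443  0.06864631]
```

View pics/c3.png

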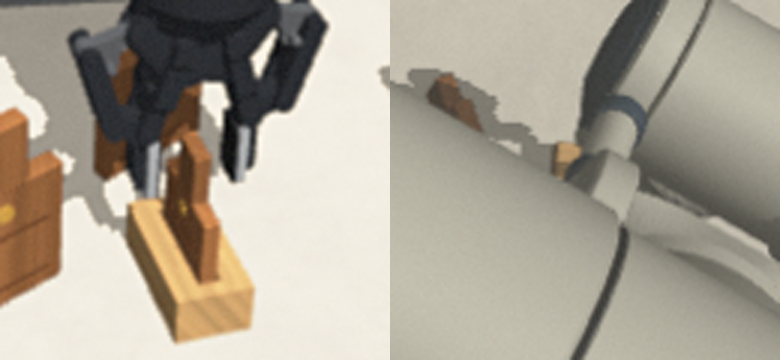

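The tongue at left-half (195,150) stands between the fingers at (150,170) and (240,160). Closing now.

Call:
{"method": "drive_tool", "body": {
  "increments": [0,0,0,-0.0025,-0.0007,0.001,0,0,0,0,-0.0025,-0.0007,0.001,1,0,0,0,-0.0025,-0.0007,0.001,1,0,0,0,-0.0025,-0.0007,0.001,1,0,0,0,-0.0025,-0.0007,0.001,1,0,0,0,-0.0025,-0.0007,0.001,1],
  "squeeze": 40
}}

```text
t: 4.72
eef_pos: [0.4874, -0.217, 0.0668]
eef_rot: [0.0, 0.741, 0.672, 0.0]
wrist_force: [1.9, -1.0, 1.0]
grip_width: 0.0092
grip_force: 42.9
```

Call:
{"method": "drive_tool", "body": {
  "increments": [0,0,0,0,0,-0.015,1,0,0,0,0,0,-0.035,1,0,0,0,0,0,-0.075,1,0,0,0,0,0,-0.13,1,0,0,0,0,0,-0.175,1,0,0,0,0,0,-0.193,1,0,0,0,0,0,-0.193,1]
}}

```text
t: 5.6
eef_pos: [0.4873, -0.217, 0.261]
eef_rot: [0.001, 0.741, 0.672, 0.0]
wrist_force: [0.0, 0.1, -0.2]
grip_width: 0.0095
grip_force: 42.8
```

```bash
python3 - <<'E'
from h import *
a=snap("side","s3.png")[170:350,270:470]
cv2.imwrite("pics/c4.png",cv2.resize(a,None,fx=3,fy=3,interpolation=2)[:,:,::-1])
p=[.560,.127,.235]
print(go(p,-15.35),go(p,-15.35+180),monitor.observe())
E
```

```text
(array([0.  , 0.  , 9.73]), array([0.3492, 0.0392, 0.0247])) (array([  -0.  ,    0.  , -170.27]), array([0.3492, 0.0392, 0.0247])) {'t': 5.65, 'qpos': array([-5.30907738e-01,  3.35310675e-01,  1.53222004e+00, -5.15170703e-05,
        1.27402899e+00, -4.32766491e-01]), 'joint_velocities': array([-0.00164741,  0.02426226,  0.02089187,  0.00063733, -0.00967306,
        0.00091624]), 'joint_torque': array([ 6.23530056e-02, -7.58749151e+01, -3.96879637e+01, -5.54345679e-04,
        3.34623568e-01,  1.85579552e-06]), 'eef_pos': array([ 0.48680033, -0.21672401,  0.25971761]), 'eef_rot': array([ 2.30834674e-05,  7.40934810e-01,  6.71576955e-01, -1.85821664e-05]), 'wrist_force': array([-0.88725587,  0.38187311, -0.72840421]), 'moment': array([0.00072325, 0.01459531, 0.05074533]), 'grip_force': 42.75822937488556, 'grip_width': 0.008868744329769505}
```

View pics/c4.png

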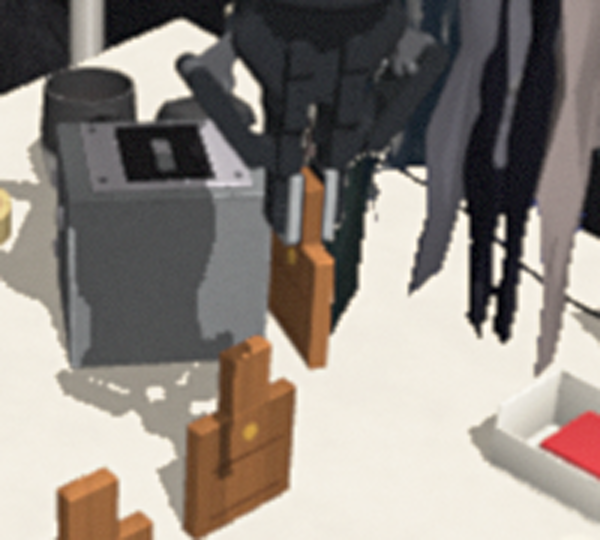

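The plate hangs upright between the pads, with its foot at crop (300,350); the black slot plate is visible at (165,155). Now I'll carry it to a point over the slot.

Call:
{"method": "drive_tool", "body": {
  "increments": [0,0,1,0.03,0.003,0,1,0,0,2.5,0.085,0.009,0,1,0,0,4.5,0.14,0.015,0,1,0,0,6.5,0.195,0.021,0,1,0,0,8,0.25,0.028,0.005,1,0,0,9.7,0.305,0.034,0.01,1,0,0,9.7,0.34,0.038,0.018,1,0,0,9.7,0.349,0.039,0.024,1]
}}

```text
t: 6.65
eef_pos: [0.5593, 0.1285, 0.2337]
eef_rot: [-0.001, 0.794, 0.607, -0.001]
wrist_force: [0.1, -0.1, -1.0]
grip_width: 0.0089
grip_force: 42.7
```

Call:
{"method": "drive_tool", "body": {
  "increments": [0,0,0,0,0,0.01,1,0,0,0,0,0,0.02,1,0,0,0,0,0,0.025,1,0,0,0,0,0,0.025,1]
}}

```text
t: 7.15
eef_pos: [0.56, 0.126, 0.2104]
eef_rot: [-0.0, 0.795, 0.606, -0.0]
wrist_force: [-0.1, -0.2, -0.4]
grip_width: 0.0094
grip_force: 42.7
```

```bash
python3 - <<'E'
from h import *
np.set_printoptions(precision=4,suppress=True)
a=snap("side","s4.png")[150:300,260:400]
b=snap("top","t4.png")[150:300,200:340]
cv2.imwrite("pics/c5.png",np.hstack([cv2.resize(x,None,fx=2.8,fy=4,interpolation=2)[:,:,::-1] if 0 else cv2.resize(x,None,fx=2.8,fy=2.8,interpolation=2)[:,:,::-1] for x in (a,b)]))
o=monitor.observe(); p=[.560,.127,.205]
print(go(p,-15.35),o["eef_pos"],o["wrist_force"],o["grip_width"])
c,s=np.cos(np.radians(-15.35)),np.sin(np.radians(-15.35)); y=np.array([-s,c,0])
fz=o["eef_pos"][2]-.059
for k in(-.03,.03): P=o["eef_pos"]+y*k; P[2]=fz; print("foot",proj("side",P)-[260,150])
for k in(-.032,.032): P=np.array([.56,.127,.14])+y*k; print("slot",proj("side",P)-[260,150])
E
```

```text
(array([ 0.02, -0.01,  0.  ]), array([ 0.0006, -0.0005,  0.0059])) [0.5603 0.1263 0.2109] [-0.7781 -0.0572 -0.874 ] 0.009432120039811682
foot [[65.5565 70.8882]]
foot [[61.9147 58.765 ]]
slot [[65.2715 76.4121]]
slot [[61.4262 63.3075]]
```

View pics/c5.png

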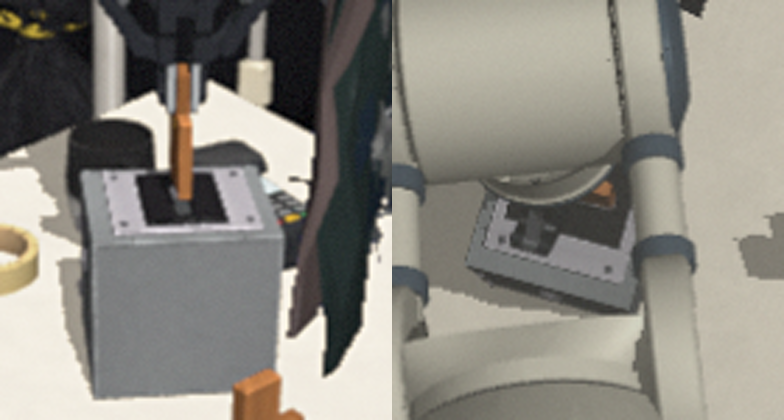

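The plate's foot is at crop (184,199), right above the slot's near end at (183,215), and both agree with the projection. Descending gently.

Call:
{"method": "drive_tool", "body": {
  "increments": [0,0,0,0,0,0.004,1,0,0,0,0,0,0.008,1,0,0,0,0,0,0.01,1,0,0,0,0,0,0.012,1,0,0,0,0,0,0.0135,1,0,0,0,0,0,0.0135,1,0,0,0,0,0,0.0135,1]
}}

```text
t: 8.12
eef_pos: [0.5602, 0.1266, 0.1973]
eef_rot: [0.0, 0.795, 0.607, 0.0]
wrist_force: [-0.3, -1.3, -1.3]
grip_width: 0.0092
grip_force: 42.7
```

Call:
{"method": "drive_tool", "body": {
  "increments": [0,0,0,0,0,0.001,1,0,0,0,0,0,0.002,1,0,0,0,0,0,0.003,1,0,0,0,0,0,0.003,1]
}}

```text
t: 8.62
eef_pos: [0.5601, 0.1266, 0.1941]
eef_rot: [-0.0, 0.795, 0.607, -0.0]
wrist_force: [1.1, -0.3, -0.5]
grip_width: 0.0095
grip_force: 42.7
```

Call:
{"method": "drive_tool", "body": {
  "increments": [0,0,0,0,0,0.001,1,0,0,0,0,0,0.002,1,0,0,0,0,0,0.003,1,0,0,0,0,0,0.003,1]
}}

```text
t: 9.12
eef_pos: [0.5601, 0.1266, 0.1911]
eef_rot: [-0.0, 0.795, 0.607, -0.0]
wrist_force: [-0.5, 0.2, -1.3]
grip_width: 0.0094
grip_force: 42.7
```

Call:
{"method": "drive_tool", "body": {
  "increments": [0,0,0,0,0,0.001,1,0,0,0,0,0,0.002,1,0,0,0,0,0,0.002,1]
}}

```text
t: 9.5
eef_pos: [0.5602, 0.1266, 0.1892]
eef_rot: [0.0, 0.795, 0.607, 0.0]
wrist_force: [-0.0, -0.6, 2.0]
grip_width: 0.0093
grip_force: 43.0
```

Call:
{"method": "drive_tool", "body": {
  "increments": [0,0,0,0,0,0.001,1,0,0,0,0,0,0.002,1,0,0,0,0,0,0.003,1]
}}

```text
t: 9.88
eef_pos: [0.5602, 0.1266, 0.1863]
eef_rot: [0.0, 0.795, 0.607, 0.0]
wrist_force: [-2.1, 0.1, 3.2]
grip_width: 0.0093
grip_force: 43.3
```

Call:
{"method": "drive_tool", "body": {
  "increments": [0,0,0,0,0,0.001,1,0,0,0,0,0,0.002,1,0,0,0,0,0,0.003,1]
}}

```text
t: 10.25
eef_pos: [0.5604, 0.1266, 0.1832]
eef_rot: [0.0, 0.795, 0.607, 0.0]
wrist_force: [0.8, 0.8, 5.2]
grip_width: 0.0093
grip_force: 43.5
```

Call:
{"method": "drive_tool", "body": {
  "increments": [0,0,0,0,0,0.0015,1,0,0,0,0,0,0.003,1,0,0,0,0,0,0.004,1]
}}

```text
t: 10.62
eef_pos: [0.5601, 0.1267, 0.1791]
eef_rot: [-0.0, 0.795, 0.607, 0.0]
wrist_force: [-0.7, -0.3, 5.5]
grip_width: 0.0094
grip_force: 43.5
```

Call:
{"method": "drive_tool", "body": {
  "increments": [0,0,0,0,0,0.0015,1,0,0,0,0,0,0.003,1,0,0,0,0,0,0.005,1]
}}

```text
t: 11.0
eef_pos: [0.56, 0.1266, 0.174]
eef_rot: [-0.0, 0.795, 0.607, -0.0]
wrist_force: [-1.5, 0.4, 4.5]
grip_width: 0.0095
grip_force: 43.4
```

Call:
{"method": "drive_tool", "body": {
  "increments": [0,0,0,0,0,0.002,1,0,0,0,0,0,0.005,1,0,0,0,0,0,0.008,1,0,0,0,0,0,0.01,1]
}}

```text
t: 11.5
eef_pos: [0.56, 0.1266, 0.1639]
eef_rot: [-0.0, 0.795, 0.607, -0.0]
wrist_force: [-1.8, 1.3, 2.9]
grip_width: 0.0092
grip_force: 43.1
```

Call:
{"method": "drive_tool", "body": {
  "increments": [0,0,0,0,0,0.002,1,0,0,0,0,0,0.005,1,0,0,0,0,0,0.008,1,0,0,0,0,0,0.01,1,0,0,0,0,0,0.01,1]
}}

```text
t: 12.12
eef_pos: [0.5601, 0.1266, 0.154]
eef_rot: [-0.0, 0.795, 0.607, -0.0]
wrist_force: [-1.8, 0.3, -0.7]
grip_width: 0.0094
grip_force: 42.8
```

Call:
{"method": "drive_tool", "body": {
  "increments": [0,0,0,0,0,0,0.6,0,0,0,0,0,0,0.1,0,0,0,0,0,0,0.1,0,0,0,0,0,-0.02,0.1,0,0,0,0,0,-0.06,0.1,0,0,0,0,0,-0.06,1,0,0,0,0,0,-0.06,1,0,0,0,0,0,-0.06,1]
}}

```text
t: 13.12
eef_pos: [0.5596, 0.1265, 0.2132]
eef_rot: [-0.0, 0.795, 0.607, -0.001]
wrist_force: [0.6, 0.1, -0.5]
grip_width: 0.0
grip_force: 0.0
```

```bash
python3 - <<'E'
from h import *
a=snap("side","s5.png")[130:260,260:400]
cv2.imwrite("pics/c6.png",cv2.resize(a,None,fx=4,fy=4,interpolation=2)[:,:,::-1])
o=monitor.observe();print(o["eef_pos"],o["wrist_force"],o["grip_width"],proj("side",[.56,.127,.185])-[260,130])
E
```

```text
[0.5596515  0.12654491 0.21325368] [ 0.09869251 -0.49208992  0.44235644] -0.00019024608581348653 [[63.760696   70.10007653]]
```

View pics/c6.png

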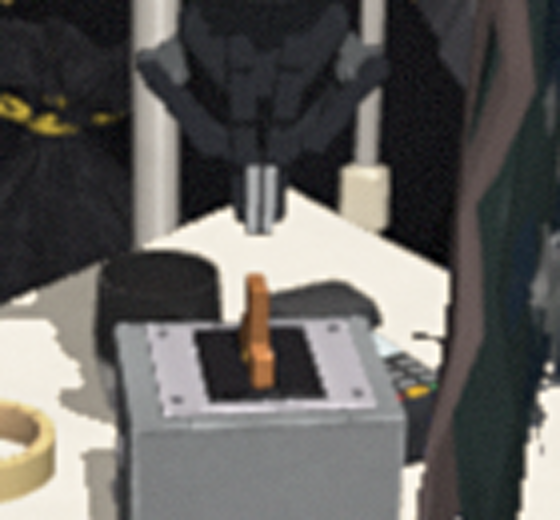

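The plate stands clamped in the slot with its tongue top at crop (257,278), directly below the shut fingers at (260,230). Next I push it down.

Call:
{"method": "drive_tool", "body": {
  "increments": [0,0,0,0,0,0.01,1,0,0,0,0,0,0.02,1,0,0,0,0,0,0.025,1,0,0,0,0,0,0.028,1,0,0,0,0,0,0.031,1,0,0,0,0,0,0.033,1]
}}

```text
t: 13.92
eef_pos: [0.5603, 0.1266, 0.1813]
eef_rot: [0.0, 0.795, 0.607, 0.0]
wrist_force: [-1.0, 0.7, 3.0]
grip_width: 0.0
grip_force: 1.5
```

Call:
{"method": "drive_tool", "body": {
  "increments": [0,0,0,0,0,0.002,1,0,0,0,0,0,0.005,1,0,0,0,0,0,0.008,1,0,0,0,0,0,0.01,1,0,0,0,0,0,0.01,1]
}}

```text
t: 14.55
eef_pos: [0.5601, 0.1266, 0.171]
eef_rot: [-0.0, 0.795, 0.607, -0.0]
wrist_force: [-0.9, 0.0, 2.9]
grip_width: 0.0001
grip_force: 1.2
```

Call:
{"method": "drive_tool", "body": {
  "increments": [0,0,0,0,0,0.003,1,0,0,0,0,0,0.007,1,0,0,0,0,0,0.011,1,0,0,0,0,0,0.015,1,0,0,0,0,0,0.018,1,0,0,0,0,0,0.02,1]
}}

```text
t: 15.3
eef_pos: [0.5601, 0.1266, 0.1509]
eef_rot: [-0.0, 0.795, 0.607, -0.0]
wrist_force: [-0.3, 0.7, 3.8]
grip_width: -0.0001
grip_force: 1.4
```

Call:
{"method": "drive_tool", "body": {
  "increments": [0,0,0,0,0,0.002,1,0,0,0,0,0,0.004,1,0,0,0,0,0,0.006,1,0,0,0,0,0,0.0075,1,0,0,0,0,0,0.0075,1]
}}

```text
t: 15.92
eef_pos: [0.5601, 0.1265, 0.1435]
eef_rot: [-0.0, 0.795, 0.607, -0.0]
wrist_force: [0.9, 0.0, -0.9]
grip_width: 0.0001
grip_force: 0.0
```

The force is gone, so the plate has likely dropped. I'll retreat and check.

Call:
{"method": "drive_tool", "body": {
  "increments": [0,0,0,0,0,-0.03,1,0,0,0,0,0,-0.08,1,0,0,0,0,0,-0.12,1,0,0,0,0,0,-0.12,1,0,0,0,0,0,-0.12,1]
}}

```text
t: 16.55
eef_pos: [0.5598, 0.1265, 0.2631]
eef_rot: [-0.0, 0.795, 0.607, -0.0]
wrist_force: [-0.4, 0.1, -1.0]
grip_width: 0.0001
grip_force: 0.0
```

```bash
python3 - <<'E'
from h import *
a=snap("side","s6.png")[130:260,230:400]
cv2.imwrite("pics/c7.png",cv2.resize(a,None,fx=4,fy=4,interpolation=2)[:,:,::-1])
E
```

```text
(no output)
```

View pics/c7.png

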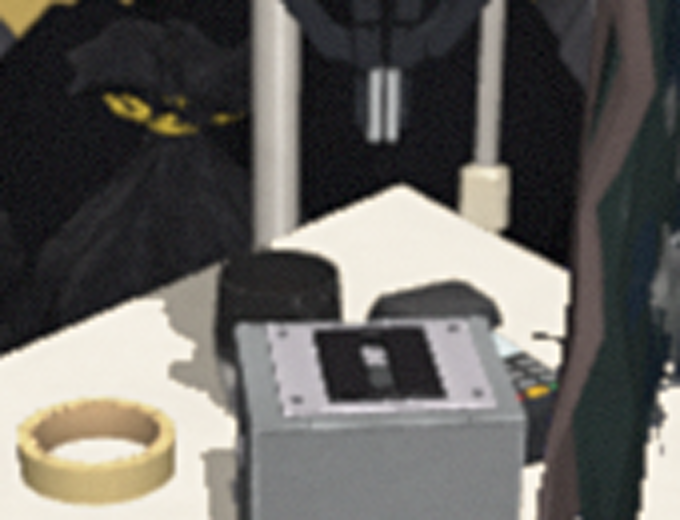

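The slot at crop (377,365) is empty with the flap closed again, nothing stands out of it, and the tool is clear of everything. Handing in.

```bash
python3 -c "
from h import *
print(workorder.job_done())"
```

```text
the job is handed in; nothing more can be done
None
```

The claim plate went upright through the slot and dropped into the returns box, and the job is handed in at about 17 s; the highest force read at the end of a move was 5.5 N, and nothing in the scene suggests the bystanders were touched.

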